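Find the rocking cover plate on the bench power box and press it home

TASK

One of the three blank cover plates of the grey power box is not clipped down and rocks. With closed fingertips, first feel all three with a light press near an edge, the left one first, then the middle one, then the right one; only after that press the rocking one, and no other, firmly on its middle until it lies flush like the other two. Pick nothing up, do not hammer on the covers, and do not disturb the things standing around the box.

Things in the scene. Friction and masses are not known exactly. Their poses are not given: they have to be found in the camera images.
- power_box: grey bench power box, fixed to the worktop, 116 x 326 mm, 36 mm high at its rim, with three square recesses (90 x 90 mm, floor 30 mm above the worktop) in a row. Origin at the centre of its underside; its y axis runs along the row towards the left cover, its x axis across the row away from the robot. The recess centres lie at y = +100, 0 and -100 mm. A 20 mm black cable gland sticks out of its far side.
- cover_left: left cover plate (the one at +y of the box); a loose white square plate 86 x 86 x 10 mm, 60 g or so, lying in its square recess (2 mm play at each side, rim 6 mm deep) of the power box, so that it stands 4 mm above the rim. Origin at the centre of its underside.
- cover_middle: middle cover plate; a loose white square plate 86 x 86 x 10 mm, 60 g or so, lying in its square recess (2 mm play at each side, rim 6 mm deep) of the power box, so that it stands 4 mm above the rim. Origin at the centre of its underside.
- cover_right: right cover plate (at -y of the box); a loose white square plate 86 x 86 x 10 mm, 60 g or so, lying in its square recess (2 mm play at each side, rim 6 mm deep) of the power box, so that it stands 4 mm above the rim. Origin at the centre of its underside.
- cover_left_top (a point): centre of the left plate's upper face, marked by a small grey disc; axes as the box's. At z = 40 mm when the plate is home. As for all three: sound plates lie flat on the recess floor and do not give. One plate, a different one each time, stands on a hidden push stud (flat head 18 mm across, under the plate's centre) left 3.5 to 4 mm up, so it stays about level but that much higher.
- cover_middle_top (a point): the same point of the middle plate. As for all three: a few N pressed 30 to 35 mm from the loose plate's centre rock it by about 0.1 rad until that edge meets the recess floor; let go, it rocks back. Held down so, its far edge stands about 8 mm up, and it stops the pressing finger 1 to 3 mm higher than a sound plate does.
- cover_right_top (a point): the same point of the right plate. As for all three: the stud slides stiffly and stays where it is pushed. About 15 N on the loose plate's middle drive it down until the plate lies flat; light presses off-centre do not.
- tape_roll: bystander: loose roll of clear tape, 67 mm across, 37 mm high, lying flat beyond the box. Origin at the centre of its underside.
- shaker: bystander: loose glass salt shaker, 27 mm across, 74 mm high, upright beyond the box. Origin at the centre of its underside.
- marker: bystander: loose marker pen, 126 x 18 x 20 mm, lying along the near side of the box. Origin at its underside's centre, its x axis along the pen.

How it is judged:
On the way, in this order (a step that is already met when the one before it is completed fails the run):
1. the left cover is felt: the fingers press on it (contact force between the fingers and cover_left above 1 N), for 0.05 s.
2. the middle cover is felt: the fingers press on it (contact force between the fingers and cover_middle above 1 N), for 0.05 s.
3. the right cover is felt: the fingers press on it (contact force between the fingers and cover_right above 1 N), for 0.05 s.
4. the rocking cover is pressed home: all three lie flush (height (world z) of cover_left_top between 0.0375 and 0.0418 m and angle between each of cover_left_top, cover_middle_top, cover_right_top's own z axis and vertical below 0.03 rad and height (world z) of cover_middle_top between 0.0375 and 0.0418 m and height (world z) of cover_right_top between 0.0375 and 0.0418 m), for 0.2 s.
At the end, for the whole second after the job is handed in: All three covers lie flush in their recesses at rest: upper faces 37.5 to 41.8 mm above the worktop and tilted less than 0.03 rad. Each was felt (over 1 N), left, middle, right, before the rocking one was pressed home (all of step 4 and linear speed of each of cover_left, cover_middle, cover_right below 0.01 m/s); the robot touches nothing.
It fails at once if a cover is lifted (upper face above 60 mm) (height (world z) of any of cover_left_top, cover_middle_top, cover_right_top above 0.06 m).
It fails at once if a cover is hammered (over 100 N) (contact force between the fingers and cover_left above 100 N or contact force between the fingers and cover_middle above 100 N or contact force between the fingers and cover_right above 100 N).
It fails at once if a sound cover is pressed firmly on its middle while the rocking one is still up (((height (world z) of cover_left_top between 0.0375 and 0.0418 m and angle between cover_left_top's own z axis and vertical below 0.03 rad) and contact force between the fingers and cover_left above 12 N and horizontal distance between the grasp point and cover_left_top below 0.015 m and height (world z) of any of cover_middle_top, cover_right_top above 0.0425 m) or ((height (world z) of cover_middle_top between 0.0375 and 0.0418 m and angle between cover_middle_top's own z axis and vertical below 0.03 rad) and contact force between the fingers and cover_middle above 12 N and horizontal distance between the grasp point and cover_middle_top below 0.015 m and height (world z) of any of cover_left_top, cover_right_top above 0.0425 m) or ((height (world z) of cover_right_top between 0.0375 and 0.0418 m and angle between cover_right_top's own z axis and vertical below 0.03 rad) and contact force between the fingers and cover_right above 12 N and horizontal distance between the grasp point and cover_right_top below 0.015 m and height (world z) of any of cover_left_top, cover_middle_top above 0.0425 m)).
It fails at once if a bystander is moved by more than 25 mm (distance of any of tape_roll, shaker, marker from where it was at the start of the episode above 0.025 m).
It also fails if it takes over 48 s, if anything falls off the work surface, if the arm or the gripper's body presses on something with over 40 N, if the wrist force passes 120 N, or if a joint passes its speed limit or range.

ROBOT

A 6-joint arm with a two-finger parallel gripper is mounted at the origin on a cart in front of the work surface, level with it; the furniture and walls round the work are solid. World frame = base frame: x ahead of the robot, y to its left, z up, the work surface at z = 0. Lengths are in m, angles in rad, forces in N, time in s.
With the tool pointing down it reaches from about 0.2 to 0.875 m from the base axis. Payload 3.4 kg.
Tool frame: the origin (TCP) lies at the very end of the fingers, on their centre line; the grasp point (between the pads) lies 19 mm behind it; z points along the fingers, y is the direction in which the jaws open and shut (so a half turn about z gives the same grasp; the last joint's range is limited). The gripper opens to 94 mm and grips with 3 to 60 N. Pads are 16 mm wide; open, the fingers measure 119 mm over their backs; the gripper's body (75 mm by 177 mm) begins 78 mm behind the grasp point.
Start: joints at [0.998, 0.276, 1.505, -0, 1.361, -0.121], TCP at [0.251, 0.517, 0.205] pointing down, gripper open.
Joint ranges: [-2.89, 2.89], [-0.75, 2.08], [0.22, 2.7], [-1.18, 4.32], [0.11, 2.71], [-2.7, 2.7]. Speed limits (rad/s): [2.57, 2.57, 3.14, 3.14, 3.14, 3.14].

INTERFACE

Orientations are given as a 3x3 rotation matrix whose columns are the frame's x, y, z axes.
In Python, from cell import ctrl gives the robot as it stands. The module is installed in compiled form; this text tells all that it offers.
- The arm moves only by the tool step_arm, never from a script. Its argument "commands" is a list of rows, each a list of 5 numbers: the finger opening in cm, from 0 to 9.4, then the shift along the tool's x, y, z in cm, then the turn about the tool's z in units of 8 degrees (1.0 is 8 degrees). A call has 1 to 20 rows; each row shifts and turns the pose as measured when the row begins, along the tool's axes as they then stand; what a row does not reach is not made up. A row lasts 1/10 s, in which the tool goes at most 50 mm and 8.59 degrees, less where a joint would pass 70% of its speed; a pose out of reach is approached as far as the arm can. A call with a gripper value outside its range is refused whole. The fingers move at their own pace and stop on an object; the grip force is fixed at half the most. Time passes only in rows, so rows that do not move let the fingers close. It gives the time, the measured TCP pose, the force and the opening at its end, in the units of the state.
- ctrl.state(): the state, without advancing time (a new reading comes with each control period).
- ctrl.capture(name): name is "scene" or "top" or "wrist"; returns a dict with "frame" (400x640x3 uint8, red, green, blue), "z_map" (400x640 float32, m along the optical axis (not along the pixel's ray), 0 where there is no reading), "fx", "fy", "cx", "cy" (pixels), "dist_coeffs" ([k1, k2, p1, p2, k3] as OpenCV has them; the pictures are not rectified), "position" and "orientation" of the camera in the world; the wrist camera has in their place "mount" (4x4, takes a point from camera to tool coordinates, whose origin is the TCP and whose axes are the flange's). Camera axes: x right, y down, z forward; pixel columns grow to the right and rows downward; lengths in m; the calibration is good to about 2 mm. A picture is of the moment at which its call begins: read the wrist's pose just before it.
- ctrl.hand_in(): hands the job in, once; it reports no verdict.
The state is a dict: "clock": time; "qpos": joint angles; "qvel": joint speeds; "joint_efforts": joint torques, N m; "eef_pos": TCP position; "ee_rot": TCP orientation; "force": force on the tool from outside, world axes, zero at the start; "torque": the same for the moment, N m; "gripper_width": opening from 0.0 (shut) to 1.0 (fully open).
Only numpy, scipy, OpenCV 4.12 (cv2) and the standard library are available. Lean on these libraries where they do the work, as an engineer would, in place of code of your own. Each camera call takes 0.05 s, during which the arm holds its last target. There are 200 camera calls.

## Working session

There is one attempt and no reset: what is moved stays moved. The work goes in short steps, Python scripts to look and compute and a tool call to move; the robot and the scene stay as the last step left them, time stands still between calls to the robot, and variables do not carry over. Pictures are saved under pics/ and viewed, about 8 in all and at most 12, crops included, and the job is handed in when it is done.

Besides the shell and the picture viewer there is one more tool, called after "Call:" as a command line: name --pt "numbers of a row" for each row, then --argument value for the rest. step_arm: Moves the arm, as the interface text tells. Its arguments: {"type":"object","properties":{"commands":{"type":"array"}},"required":["commands"]}

```bash
mkdir -p pics; cat > h.py <<'E'
import numpy as np, cv2
from cell import ctrl
def cap(n,f=None):
    c=ctrl.capture(n)
    if f: cv2.imwrite('pics/'+f,c['frame'][:,:,::-1])
    return c
def pts(c,uv,R=None,p=None):
    """world points from pixels with the depth map"""
    uv=np.atleast_2d(np.float64(uv)); K=np.array([[c['fx'],0,c['cx']],[0,c['fy'],c['cy']],[0,0,1.]])
    n=cv2.undistortPoints(uv[:,None],K,np.array(c['dist_coeffs']))[:,0]
    return np.c_[n,np.ones(len(n))]@np.array(c['orientation']).T, np.array(c['position'])
def plane(c,uv,z):
    d,p=pts(c,uv); return p+d*((z-p[2])/d[:,2])[:,None]
def depth(c,uv):
    d,p=pts(c,uv); uv=np.int32(np.atleast_2d(uv)); return p+d*c['z_map'][uv[:,1],uv[:,0]][:,None]
E
python3 - <<'E'
from h import *
s=ctrl.state(); print(s)
a=cap('top','top.png'); b=cap('scene','scene.png')
print(a['position'],a['orientation'],a['fx'])
E
```

```text
{'clock': 0.0, 'qpos': array([ 9.97992672e-01,  2.76544545e-01,  1.50608717e+00,  9.35953054e-06,
        1.36071179e+00, -1.21020737e-01]), 'qvel': array([-0.00025782,  0.00065572,  0.00055168, -0.0004921 ,  0.0012755 ,
        0.00020381]), 'joint_efforts': array([-3.64006546e-04, -4.04595745e+01, -2.37225240e+01,  7.02950894e-02,
        3.45505751e-02, -1.71447600e-04]), 'eef_pos': array([0.25073516, 0.51683131, 0.20465184]), 'ee_rot': array([[-8.99669203e-01,  4.36571197e-01, -9.56636459e-04],
       [ 4.36572190e-01,  8.99668035e-01, -1.46642641e-03],
       [ 2.20455711e-04, -1.73693955e-03, -9.99998467e-01]]), 'force': array([-0.01738917,  0.57235432, -0.47355853]), 'torque': array([-0.01786688,  0.05763956, -0.00119153]), 'gripper_width': 0.9995261910357478}
[0.43893104 0.02480604 0.90916067] [[-0.02035913 -0.98323814  0.18118571]
 [-0.99950679  0.02435022  0.01983037]
 [-0.02390989 -0.18069262 -0.98324895]] 423.4166652147787
```

View pics/top.png

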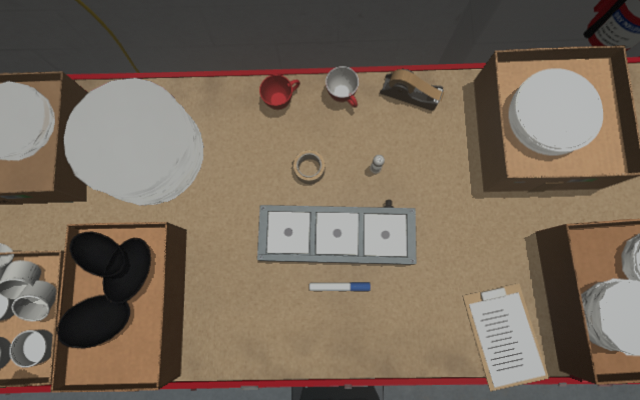

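View pics/scene.png

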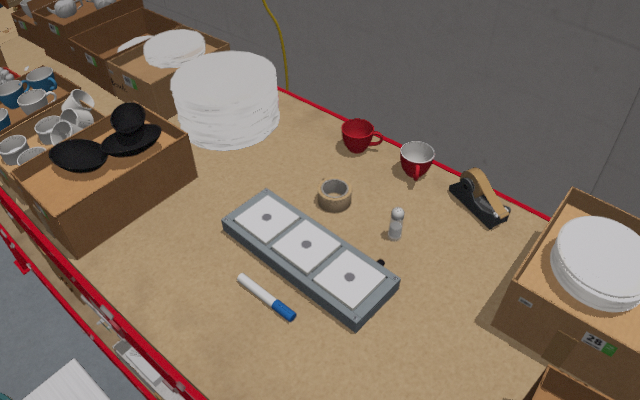

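The top view shows the box level in the image, with its discs at about (288,232), (337,233) and (385,235). The tape is at (309,166), the shaker at (377,163) and the marker at (340,287). Next I'll measure these.

```bash
python3 - <<'E'
from h import *
for n in ('top','scene'):
    c=cap(n); g=cv2.cvtColor(c['frame'],cv2.COLOR_RGB2GRAY)
    w=cv2.inRange(g,185,255)
    k,l,st,ce=cv2.connectedComponentsWithStats(w)
    guess=[(288,232),(337,233),(385,235)] if n=='top' else [(267,217),(306,244),(350,277)]
    for u,v in guess:
        p=g[v-7:v+8,u-7:u+8]; m=np.float32(p<165); ys,xs=np.nonzero(m); d=(u-7+xs.mean(),v-7+ys.mean())
        # plate depth heights: fit plane to the plate's white pixels
        i=l[v-10:v+11,u-10:u+11]; lab=np.bincount(i[i>0]).argmax()
        yy,xx=np.nonzero(cv2.erode(np.uint8(l==lab),np.ones((3,3))))
        P=depth(c,np.c_[xx,yy]); P=P[np.abs(P[:,2]-.04)<.02]
        A=np.c_[P[:,:2]-P[:,:2].mean(0),np.ones(len(P))]; f=np.linalg.lstsq(A,P[:,2],rcond=None)[0]
        cnt=max(cv2.findContours(np.uint8(l==lab),0,1)[0],key=cv2.contourArea)
        q=cv2.minAreaRect(np.float32(plane(c,cnt[:,0],.04)[:,:2]*1000))
        print(n,np.round(d,1),plane(c,d,.04).round(4),'plane',f.round(4),'n',len(P),'rect',np.round(q[0],1),np.round(q[1],1),round(q[2],1))
    if n=='top':
        print('tape,shaker,marker',plane(c,[(309,166),(377,163),(310,287),(370,287)],.03).round(3), depth(c,[(170,230),(170,300),(75,300),(125,265)]).round(3))
E
```

```text
Traceback (most recent call last):
ValueError: attempt to get argmax of an empty sequence
```

```bash
cat > m.py <<'E'
from h import *
def run(n):
    c=cap(n); g=cv2.cvtColor(c['frame'],cv2.COLOR_RGB2GRAY)
    guess=[(288,232),(337,233),(385,235)] if n=='top' else [(267,217),(306,244),(350,277)]
    for u,v in guess:
        lv=int(np.percentile(g[v-12:v+13,u-12:u+13],70)); w=cv2.inRange(g,lv-25,255)
        k,l,st,ce=cv2.connectedComponentsWithStats(w,connectivity=4)
        p=g[v-7:v+8,u-7:u+8]; ys,xs=np.nonzero(p<lv-35); d=(u-7+xs.mean(),v-7+ys.mean())
        i=l[v-10:v+11,u-10:u+11]; lab=np.bincount(i[i>0]).argmax()
        yy,xx=np.nonzero(cv2.erode(np.uint8(l==lab),np.ones((3,3))))
        P=depth(c,np.c_[xx,yy]); P=P[np.abs(P[:,2]-.04)<.02]
        A=np.c_[P[:,:2]-P[:,:2].mean(0),np.ones(len(P))]; f=np.linalg.lstsq(A,P[:,2],rcond=None)[0]
        cnt=max(cv2.findContours(np.uint8(l==lab),0,1)[0],key=cv2.contourArea)
        q=cv2.minAreaRect(np.float32(plane(c,cnt[:,0],.04)[:,:2]*1000))
        print(n,lv,np.round(d,1),plane(c,d,.04).round(4),'plane',f.round(4),'n',len(P),'rect',np.round(q[0],1),np.round(q[1],1),round(q[2],1))
    if n=='top':
        print('tape,shaker,marker',plane(c,[(309,166),(377,163),(310,287),(370,287)],.03).round(3), depth(c,[(170,230),(170,300),(75,300),(125,265)]).round(3))
if __name__=='__main__': run('top'); run('scene')
E
python3 m.py
```

```text
top 182 [287.8 231.6] [[0.5475 0.1059 0.04  ]] plane [-0.0027 -0.0008  0.0398] n 1362 rect [547. 106.] [84.  83.2] 88.6
top 182 [336.7 232.6] [[0.5431 0.005  0.04  ]] plane [-0.0009  0.0007  0.0437] n 1395 rect [542.    4.7] [83.  84.6] 87.9
top 181 [384.9 234.4] [[ 0.5372 -0.0939  0.04  ]] plane [ 0.0018 -0.0018  0.0396] n 1415 rect [536.9 -94.2] [82.3 84.6] 87.7
tape,shaker,marker [[ 0.69   0.06   0.03 ]
 [ 0.692 -0.086  0.03 ]
 [ 0.434  0.062  0.03 ]
 [ 0.432 -0.06   0.03 ]] [[0.549 0.33  0.096]
 [0.416 0.33  0.078]
 [0.42  0.509 0.086]
 [0.483 0.408 0.106]]
scene 196 [266.  216.9] [[0.5474 0.1039 0.04  ]] plane [ 0.0008 -0.004   0.0396] n 1236 rect [547. 103.] [84.9 85. ] 87.7
scene 196 [305.8 244. ] [[0.5453 0.0052 0.04  ]] plane [ 0.0006 -0.0018  0.0436] n 1493 rect [544.9   4.4] [85.4 85.3] 87.4
scene 196 [349.  276.6] [[ 0.538  -0.0955  0.04  ]] plane [-0.0045 -0.0042  0.0405] n 1762 rect [537.3 -96.2] [84.4 84.7] 87.3
```

The depth map puts the middle plate at about 43.7 mm and the other two at about 40 mm, so the middle one looks loose. The feel test should confirm that. I'll close the fingers and turn the tool square to the box, then move over.

Call:
step_arm --pt "0 0 0 0 -1" --pt "0 0 0 0 -1" --pt "0 0 0 0 -0.9" --pt "0 0 0 0 0" --pt "0 -1.4 -2 0 0" --pt "0 -2.8 -4 0 0" --pt "0 -2.8 -4 0 0" --pt "0 -2.8 -4 0 0" --pt "0 -2.8 -4 0 0" --pt "0 -2.8 -4 0 0" --pt "0 -2.8 -4 0 0" --pt "0 -2.8 -4 0 0" --pt "0 -1.4 -2 0 0" --pt "0 0 0 0 0"

```text
clock: 1.65
eef_pos: [0.4681, 0.1791, 0.2035]
ee_rot: [[-0.998, 0.058, 0.002], [0.058, 0.998, 0.0], [-0.002, 0.0, -1.0]]
force: [-0.4, -0.5, -0.1]
gripper_width: 0.004
```

Call:
step_arm --pt "0 -2.5 -3.5 0 0" --pt "0 -2.5 -3.5 0 0" --pt "0 -0.2 0 3 0" --pt "0 0 0 4 0" --pt "0 0 0 4 0" --pt "0 0 0 2.5 0" --pt "0 0 0 1 0" --pt "0 0 0 0 0"

```text
clock: 2.45
eef_pos: [0.518, 0.1121, 0.0561]
ee_rot: [[-0.997, 0.072, 0.007], [0.072, 0.997, 0.007], [-0.007, 0.008, -1.0]]
force: [-0.0, 0.1, 0.0]
gripper_width: 0.005
```

Call:
step_arm --pt "0 0.3 -0.6 0 0" --pt "0 0 0 0.6 0" --pt "0 0 0 0.4 0" --pt "0 0 0 0.2 0" --pt "0 0 0 0.1 0"

```text
clock: 2.95
eef_pos: [0.5178, 0.1076, 0.0469]
ee_rot: [[-0.997, 0.072, 0.016], [0.072, 0.997, 0.008], [-0.016, 0.01, -1.0]]
force: [0.2, -0.2, -0.7]
gripper_width: 0.002
```

```bash
python3 -c "
from h import *
cap('wrist','w.png')
s=ctrl.state();print(s['eef_pos'],s['force'])"
```

```text
[0.51773842 0.10751793 0.04679851] [ 0.04881463 -0.69492653 -0.26108747]
```

Call:
step_arm --pt "0 0.3 0 0.3 0" --pt "0 0 0 0.3 0" --pt "0 0 0 0.2 0"

```text
clock: 3.3
eef_pos: [0.5155, 0.1078, 0.0401]
ee_rot: [[-0.997, 0.072, 0.018], [0.072, 0.997, 0.008], [-0.018, 0.01, -1.0]]
force: [-4.7, -0.6, 23.1]
gripper_width: 0.006
```

The left plate stops the finger hard at 40.1 mm with 23 N, so it's sound. I'll hold for one row, then lift and move to the middle plate.

Call:
step_arm --pt "0 0 0 0 0" --pt "0 0 0 -1 0" --pt "0 0 0 -1 0" --pt "0 0 0 -0.5 0" --pt "0 0.1 -3 0 0" --pt "0 0.1 -4 0 0" --pt "0 0.1 -3 0 0" --pt "0 0 0 0 0"

```text
clock: 4.1
eef_pos: [0.507, 0.0062, 0.0687]
ee_rot: [[-0.997, 0.068, 0.024], [0.069, 0.998, 0.008], [-0.023, 0.01, -1.0]]
force: [0.9, 0.7, -0.5]
gripper_width: 0.004
```

Call:
step_arm --pt "0 -0.45 0 0.5 0" --pt "0 0 0 1 0" --pt "0 0 0 0.5 0" --pt "0 0 0 0.2 0" --pt "0 0 0 0 0"

```text
clock: 4.6
eef_pos: [0.5126, 0.0092, 0.0449]
ee_rot: [[-0.997, 0.067, 0.024], [0.067, 0.998, 0.01], [-0.023, 0.012, -1.0]]
force: [0.3, -0.5, -0.0]
gripper_width: 0.002
```

Call:
step_arm --pt "0 0 0 0.2 0" --pt "0 0 0 0.15 0"

```text
clock: 4.8
eef_pos: [0.5127, 0.0099, 0.0419]
ee_rot: [[-0.998, 0.065, 0.023], [0.065, 0.998, 0.01], [-0.023, 0.011, -1.0]]
force: [-4.6, -1.6, 15.9]
gripper_width: 0.005
```

It stops at 41.9 mm, 1.8 mm above the left plate, which fits the rocking one. I'll hold briefly and lift, then check the heights again.

Call:
step_arm --pt "0 0 0 0 0" --pt "0 0 0 -1 0" --pt "0 0 0 -1 0" --pt "0 0 0 -0.5 0" --pt "0 0.1 -3 0 0" --pt "0 0.1 -4 0 0" --pt "0 0.1 -3 0 0" --pt "0 0 0 0 0"

```text
clock: 5.6
eef_pos: [0.5054, -0.0919, 0.0717]
ee_rot: [[-0.998, 0.06, 0.031], [0.061, 0.998, 0.008], [-0.031, 0.01, -0.999]]
force: [0.5, 0.1, 0.6]
gripper_width: 0.007
```

```bash
python3 - <<'E'
from h import *
c=cap('top','top2.png')
cv2.imwrite('pics/top2c.png',cv2.resize(c['frame'][180:300,240:440,::-1],None,fx=3,fy=3))
b=cap('scene')
for n,x in (('top',c),('scene',b)):
  uv=np.array([(u,v) for v in range(400) for u in range(640)])
  P=depth(x,uv)
  for q in ((.547,.105),(.544,.0048),(.5375,-.0945)):
    e=[]
    for dx,dy in ((0,0),(.027,0),(-.027,0),(0,.027),(0,-.027)):
        m=(np.hypot(P[:,0]-q[0]-dx,P[:,1]-q[1]-dy)<.008); e.append(np.median(P[m,2]).round(4) if m.any() else None)
    print(n,q,e)
E
```

```text
top (0.547, 0.105) [np.float64(0.0403), np.float64(0.0395), np.float64(0.04), np.float64(0.04), np.float64(0.0395)]
top (0.544, 0.0048) [np.float64(0.0441), np.float64(0.0434), np.float64(0.0436), np.float64(0.044), np.float64(0.2125)]
top (0.5375, -0.0945) [np.float64(0.4788), None, np.float64(0.4974), np.float64(0.4878), None]
scene (0.547, 0.105) [np.float64(0.04), np.float64(0.0397), np.float64(0.0395), np.float64(0.0396), np.float64(0.0396)]
scene (0.544, 0.0048) [np.float64(0.0442), None, np.float64(0.0432), np.float64(0.0435), np.float64(0.0438)]
scene (0.5375, -0.0945) [np.float64(0.041), np.float64(0.0405), np.float64(0.0419), np.float64(0.4922), np.float64(0.0407)]
```

The middle plate is still up at 44 mm and level, so the stud hasn't moved. The right plate is next.

Call:
step_arm --pt "0 0 0 1 0" --pt "0 0 0 1 0" --pt "0 0 0 0.5 0" --pt "0 0 0 0.2 0" --pt "0 0 0 0 0"

```text
clock: 6.2
eef_pos: [0.5051, -0.0842, 0.0415]
ee_rot: [[-0.998, 0.055, 0.028], [0.055, 0.998, 0.013], [-0.027, 0.014, -1.0]]
force: [-0.9, 1.0, -0.1]
gripper_width: 0.001
```

Call:
step_arm --pt "0 0 -0.3 0.15 0" --pt "0 0 0 0.15 0"

```text
clock: 6.4
eef_pos: [0.5052, -0.0858, 0.0401]
ee_rot: [[-0.998, 0.054, 0.028], [0.055, 0.998, 0.015], [-0.027, 0.016, -0.999]]
force: [-5.9, 0.1, 20.9]
gripper_width: 0.008
```

The right plate is solid at 40.1 mm with 21 N. The middle one is therefore the loose plate, so I'll go to its centre.

Call:
step_arm --pt "0 0 0 0 0" --pt "0 0 0 -1 0" --pt "0 0 0 -1 0" --pt "0 0 0 -0.5 0" --pt "0 -1.2 3 0 0" --pt "0 -1.2 4 0 0" --pt "0 -1 2.5 0 0" --pt "0 0 0 0 0"

```text
clock: 7.2
eef_pos: [0.5478, 0.007, 0.0739]
ee_rot: [[-0.998, 0.058, 0.036], [0.059, 0.998, 0.012], [-0.035, 0.014, -0.999]]
force: [-0.7, 0.3, 0.2]
gripper_width: 0.007
```

Call:
step_arm --pt "0 0.5 -0.2 1 0" --pt "0 0 -0.1 1 0" --pt "0 0 0 0.3 0" --pt "0 0 0 0 0"

```text
clock: 7.6
eef_pos: [0.541, 0.0022, 0.0485]
ee_rot: [[-0.998, 0.059, 0.034], [0.059, 0.998, 0.011], [-0.033, 0.013, -0.999]]
force: [0.1, -1.0, -0.4]
gripper_width: 0.002
```

Call:
step_arm --pt "0 -0.3 0.2 0.3 0" --pt "0 0 0 0.2 0" --pt "0 0 0 0.2 0"

```text
clock: 7.9
eef_pos: [0.5446, 0.0032, 0.0432]
ee_rot: [[-0.998, 0.062, 0.034], [0.062, 0.998, 0.012], [-0.033, 0.014, -0.999]]
force: [-5.0, 1.2, 12.6]
gripper_width: 0.003
```

Call:
step_arm --pt "0 0 0 0.25 0" --pt "0 0 0 0.25 0" --pt "0 0 0 0.25 0"

```text
clock: 8.2
eef_pos: [0.5445, 0.0033, 0.0408]
ee_rot: [[-0.997, 0.063, 0.034], [0.063, 0.998, 0.012], [-0.034, 0.015, -0.999]]
force: [-4.8, -0.8, 13.5]
gripper_width: 0.004
```

Call:
step_arm --pt "0 0 0 0.25 0" --pt "0 0 0 0.25 0" --pt "0 0 0 0.25 0" --pt "0 0 0 0.25 0"

```text
clock: 8.6
eef_pos: [0.5445, 0.0033, 0.0402]
ee_rot: [[-0.997, 0.063, 0.036], [0.063, 0.998, 0.013], [-0.036, 0.015, -0.999]]
force: [-5.0, 0.9, 16.7]
gripper_width: 0.007
```

Call:
step_arm --pt "0 0 0 0.4 0" --pt "0 0 0 0.4 0"

```text
clock: 8.8
eef_pos: [0.5446, 0.0033, 0.0401]
ee_rot: [[-0.997, 0.063, 0.038], [0.063, 0.998, 0.012], [-0.037, 0.015, -0.999]]
force: [-8.7, 0.6, 30.5]
gripper_width: 0.007
```

It's solid at 40.1 mm under 30 N. I'll lift well clear and check.

Call:
step_arm --pt "0 0 0 0 0" --pt "0 0 0 -1 0" --pt "0 0 0 -2 0" --pt "0 0 0 -4 0" --pt "0 2 0 -4 0" --pt "0 4 0 -3 0" --pt "0 4 0 0 0" --pt "0 4 0 0 0" --pt "0 4 0 0 0" --pt "0 0 0 0 0" --pt "0 0 0 0 0"

```text
clock: 9.9
eef_pos: [0.3582, 0.0115, 0.1833]
ee_rot: [[-0.997, 0.065, 0.05], [0.065, 0.998, 0.01], [-0.049, 0.013, -0.999]]
force: [0.5, 0.2, 0.4]
gripper_width: 0.005
```

```bash
python3 -c "
from m import *
for n in ('scene','top'):
  try: run(n)
  except Exception as e: print(n,'failed',e)
cap('scene','end.png'); s=ctrl.state(); print(s['eef_pos'],s['force'])"
```

```text
scene 206 [265.2 216.2] [[0.5476 0.1062 0.04  ]] plane [ 0.004  -0.0049  0.0396] n 829 rect [547.  102.7] [84.3 85. ] 87.7
scene 207 [306.  245.5] [[0.543  0.0027 0.04  ]] plane [ 0.0021 -0.0014  0.0397] n 1483 rect [542.4   1.9] [84.8 84.9] 86.7
scene 206 [349.  276.6] [[ 0.5378 -0.0955  0.04  ]] plane [-0.0046 -0.0061  0.0405] n 1759 rect [537.3 -96.2] [84.4 84.7] 87.3
top 184 [287.9 231.6] [[0.5475 0.1057 0.04  ]] plane [ 0.0023 -0.0015  0.0398] n 1363 rect [547. 106.] [84.  83.2] 88.6
top 183 [336.8 232.9] [[0.5424 0.0047 0.04  ]] plane [-0.0003  0.0029  0.0397] n 1371 rect [541.9   4.7] [83.1 84.1] 86.6
top 183 [385.  234.4] [[ 0.537  -0.0941  0.04  ]] plane [0.0004 0.0023 0.0395] n 1414 rect [536.9 -94.2] [82.3 84.6] 87.7
tape,shaker,marker [[ 0.69   0.06   0.03 ]
 [ 0.692 -0.086  0.03 ]
 [ 0.434  0.062  0.03 ]
 [ 0.432 -0.06   0.03 ]] [[0.549 0.331 0.094]
 [0.416 0.33  0.08 ]
 [0.42  0.51  0.085]
 [0.483 0.409 0.105]]
[0.35889382 0.01151431 0.18279484] [-0.17784647  0.12565831 -0.99798173]
```

View pics/end.png

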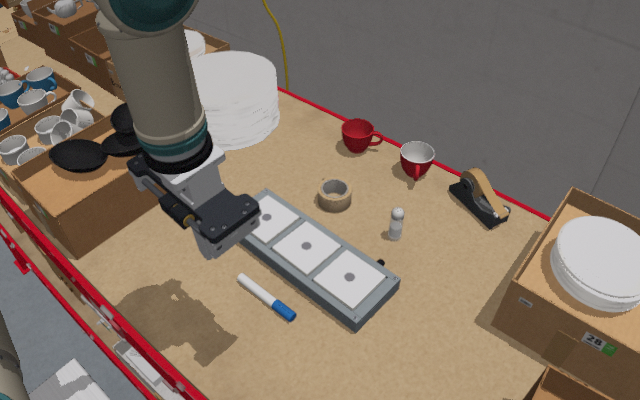

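The picture shows the tool clear of everything. The discs are at (265,216), (306,245) and (349,277), and all three plates are at about 40 mm and level. The tape (335,194), shaker (397,223) and marker (266,297) haven't moved. I'll hand in now.

```bash
python3 -c "
from cell import ctrl
print(ctrl.hand_in())"
```

```text
the job is handed in; nothing more can be done
None
```

The middle cover was the rocking one. It is now pressed home and the job is handed in; the system gave no verdict.

- **Feeling:** I pressed the left, middle and right covers in that order, with closed fingertips about 32 mm from each centre. The left and right stopped the finger at 40.1 mm and the middle at 41.9 mm. The presses were firmer than intended (23, 16 and 21 N, rather than a few N). A depth check right after the middle press showed that cover still up at about 44 mm.
- **Pressing:** I pressed only the middle cover on its centre. It moved down at about 13–17 N and then stood firm at 40.1 mm under 30 N.
- **Last checks:** Both cameras showed all three covers at 39.5–40.5 mm, tilted less than 0.01 rad. The tape, shaker and marker looked unmoved, compared by eye in the pictures. The tool was clear, at 183 mm height, and the clock stood at about 10 s of the 48 s limit.

No check failed. The two cameras differed by 2–3 mm sideways at most, about what the calibration allows.

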